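# Bring the spread circlip to the turntable spindle's groove

## Task

The finishing turntable is missing the circlip that keeps its disc on. Take the circlip pliers, which already carry the clip on their tips, off their rest, squeeze the handles fully so that the clip spreads, and slide the clip level over the top of the spindle down to the groove without forcing it or knocking anything over. Finish while holding: keep the pliers gripped and the clip spread, centred round the spindle level with its groove, carried by the gripper alone and touching neither spindle nor hub.

Things in the scene. Friction and masses are not known exactly. Their poses are not given: they have to be found in the camera images.
- pliers: Circlip pliers lying flat, 0.28 kg. Origin: centre of the pivot boss (26 mm wide, 18 mm high). +x points to the tips, z up; one handle either side of the x axis, back to x = -110 mm. The C-shaped clip hangs level on the down-bent tips, its opening to the pivot. Squeezing the handles spreads the clip; squeezed, the handles lie parallel and the middle of the clip's hole is at (68, 0, -26) mm.
- handle_left (a point): Outside-to-inside middle of the left (+y) black handle sleeve at the place to grip: x = -55 mm in the pliers' frame relaxed, z = 0. Sleeves are 18 mm high (z -9 to 9 mm), 12 mm thick, flat outside. Grip both from above, fingers across: 58 mm over the outsides relaxed, 40 mm squeezed to the stop, parallel to the pads. Needs about 8 N; 45 N does no harm.
- handle_right (a point): The same point on the right (-y) sleeve; the right handle mirrors the left. Rest's rear block lies under the sleeves from x = -91 to -105 mm.
- pliers_left (a joint): Turn of the left handle (the right one mirrors it): 0 relaxed, grows when squeezed, 0.16 rad at the stop (clip fully spread). The handles spring back if let go.
- clip_centre (a point): Middle of the clip at mid-thickness, z along its axis. Steel snap ring, section 5 x 4 mm (4 thick), 47 mm outside; inside 37 mm relaxed (too small for the 40 mm spindle), 48 mm fully spread. In the pliers' frame at (74, 0, -26) mm relaxed, and (68, 0, -26) mm fully spread: then it is the centre of the round hole, 123 mm ahead of the grip place.
- rest: Fixed wooden rest, base plate 150 x 100 x 12 mm. Origin on the table under its post; the pliers' pivot stands in a round pocket (5 mm deep, floor 56 mm above the table, about 1.5 mm play) on that post; the handle ends lie on a rear block at x = -98 mm, 90 mm wide, 56 mm high. Only the base plate is between. Lift the pliers straight up.
- turntable: Fixed steel turntable. Origin: centre of its foot on the table. Disc 180 mm diameter, top at 60 mm; hub 64 mm diameter, top at 84 mm; from the hub the upright spindle, 40 mm diameter, rises to 112 mm.
- groove (a point): Centre of the groove in the spindle, on the spindle's axis, 95 mm above the table. The groove is a dark neck 34 mm in diameter and 8 mm wide, from 91 to 99 mm above the table. z up.
- spindle_top (a point): Centre of the chamfered top end of the spindle, 112 mm above the table, 17 mm above the groove's middle.
- figurine: Bystander: bronze figurine 160 mm tall on a 60 mm round foot. Origin under its foot.
- candlestick: Bystander: bronze candlestick 122 mm tall, 76 mm foot. Origin under its foot.
- wax_pot: Bystander: round pot of wax, 100 mm diameter, 43 mm high. Origin under it.
- hammer: Bystander: hand hammer lying on the table. Origin under its middle.
There are look-alikes about, which are no part of the job. There is more than one size of the rest; the one meant has the size given above.

How it is judged:
By the outcome, as a careful person would: the job done as asked, in the order asked, and still so for the second after the job is handed in, while the arm keeps its last pose, push and grip.
It also fails if it takes over 35 s, if anything falls off the work surface, if the arm or the gripper's body presses on something with over 40 N, if the wrist force passes 120 N, or if a joint passes its speed limit or range.

## Robot

A 6-joint arm with a two-finger parallel gripper is mounted at the origin on the work surface. World frame = base frame: x ahead of the robot, y to its left, z up, the work surface at z = 0. Lengths are in m, angles in rad, forces in N, time in s.
With the tool pointing down it reaches from about 0.25 to 0.725 m from the base axis. Payload 4 kg.
Tool frame: the origin (TCP) lies midway between the tips of the shut fingers; the grasp point (between the pads) lies 19 mm behind it; z points along the fingers, y is the line along which they close (so a half turn about z gives the same grasp; the last joint's range is limited). The gripper opens to 85 mm and grips with 20 to 120 N. Pads are 22 mm wide; open, the fingers measure 114 mm over their backs; the gripper's body (76 mm by 85 mm) begins 54 mm behind the grasp point. The pads swing forward as they close: fully open they stand 13 mm farther back than shut.
Start: joints at [-1.17, 0.241, 0.005, 1.335, 0, 1.571], TCP at [0.195, -0.46, 0.231] pointing down, gripper open.
Joint ranges: [-2.72, 2.72], [-1.05, 1.87], [-1.09, 1.28], [-1.99, 2.15], [-1.42, 1.44], [-3.14, 3.14]. Speed limits (rad/s): [2.79, 2.79, 3.14, 3.14, 3.14, 3.14].

## Interface

Orientations are given as a unit quaternion [x, y, z, w].
In Python, from workcell import get_obs, camera, job_done, silhouettes gives the robot as it stands. The module is installed in compiled form; this text tells all that it offers.
- The arm moves only by the tool drive_tool, never from a script. Its argument "increments" is a list of rows, each a list of 3 entries, a list of its own where there are three numbers: the shift along the world's x, y, z in mm, then the turn, a rotation vector about the world's x, y, z in degrees, then the opening, from 0 (shut) to 1 (fully open). A call has 1 to 8 rows; each row shifts and turns the commanded pose from where the row before left it; what a row does not reach is not made up. A row lasts 1/12 s, in which the tool goes at most 41.7 mm and 7.16 degrees, less where a joint would pass 70% of its speed; a pose out of reach is approached as far as the arm can. A call is refused whole if a number of a shift passes 41.7 or a number of a turn 7.16, either way. A call with a gripper value outside its range is refused whole. The fingers move at their own pace and stop on an object; the grip force is fixed at half the most. Time passes only in rows, so rows that do not move let the fingers close. It gives the time, the measured TCP pose, the force, the opening and the grip force at its end, in the units of the state.
- get_obs(): the state, without advancing time (a new reading comes with each control period).
- camera(name): name is "side" or "top" or "wrist"; returns a dict with "image" (480x640x3 uint8, red, green, blue), "K" (3x3 intrinsics, pixels), "view" (4x4, takes a point from world to camera coordinates). Camera axes: x right, y down, z forward; pixel columns grow to the right and rows downward; lengths in m; the calibration is good to about 2 mm. The wrist camera is an equidistant fisheye: a pixel r from the principal point sees the ray r / f radians off the axis. A picture is of the moment at which its call begins. There is no depth.
- job_done(): hands the job in; it is judged then, once.
Trained networks look in a picture, given as the dict that the camera call returned (one of the last four; its "shot" number tells which), for a name from the list of things; names that differ only in an ending like _2 or _b are one class to them, and where a whole thing is asked for, a point or a joint stands for the part that bears it (a point fixed in the world has none). Each returns a list of dicts, best first, with "conf" (0 to 1); they miss things now and then, are a little off and sometimes report something else, mostly with a low value. They report only what shows in the picture. A call takes as long as a camera call. They do not tell look-alikes from the thing itself.
- silhouettes(query, picture): "region" (480x640 bool, what is visible of it) and "bbox" ([left, top, right, bottom] in pixels, round what is visible of it).
The state is a dict: "clock": time; "joint_pos": joint angles; "joint_vel": joint speeds; "tau": joint torques, N m; "eef_pos": TCP position; "tool_rot": TCP orientation; "ft_force": force on the tool from outside, world axes, zero at the start; "ft_torque": the same for the moment, N m; "grip_width": finger opening in m; "grasp_force": force on a finger pad.
Only numpy, scipy, OpenCV 4.12 (cv2) and the standard library are available. Lean on these libraries where they do the work, as an engineer would, in place of code of your own. Each camera call takes 0.05 s, during which the arm holds its last target. There are 200 camera calls.

## Working session

There is one attempt and no reset: what is moved stays moved. The work goes in short steps, Python scripts to look and compute and a tool call to move; the robot and the scene stay as the last step left them, time stands still between calls to the robot, and variables do not carry over. Pictures are saved under pics/ and viewed, at most 10 in all, crops included, and the job is handed in when it is done.

Besides the shell and the picture viewer there is one more tool, called after "Call:" by a JSON object that holds its "method" and its "body", one argument or row to a line. drive_tool: Moves the arm, as the interface text tells. Its arguments: {"type":"object","properties":{"increments":{"type":"array"}},"required":["increments"]}

```bash
mkdir -p pics
cat > h.py <<'E'
import numpy as np, cv2, pickle
from workcell import get_obs, camera, job_done, silhouettes
def ray(c,u,v):
    K,V=c["K"],c["view"]; d=np.array([(u-K[0,2])/K[0,0],(v-K[1,2])/K[1,1],1.])
    R=V[:3,:3]; return -R.T@V[:3,3], R.T@d
def onz(c,u,v,z):
    o,d=ray(c,u,v); return o+d*(z-o[2])/d[2]
def proj(c,p):
    q=c["view"]@np.append(p,1); K=c["K"]; return K[:2,:2]@(q[:2]/q[2])+K[:2,2]
E
python3 - <<'E'
from h import *
for n in ("top","side"):
    c=camera(n); cv2.imwrite(f"pics/{n}0.png",c["image"][:,:,::-1]); pickle.dump(c,open(n+".pkl","wb"))
    print(n,c["K"].tolist(),np.round(c["view"],3).tolist())
    for q in ("pliers","rest","turntable","clip_centre","handle_left","handle_right","figurine","candlestick","wax_pot","hammer"):
        for d in silhouettes(q,c): 
            m=d["region"]; v,u=np.nonzero(m); print(q,round(d["conf"],2),np.round(d["bbox"]).tolist(),m.sum(), np.round([u.mean(),v.mean()],1))
E
```

```text
top [[604.7432990798023, 0.0, 318.96013526165314], [0.0, 604.7432990798023, 229.74385520665552], [0.0, 0.0, 1.0]] [[-0.021, -1.0, -0.014, 0.042], [-0.996, 0.022, -0.092, 0.6], [0.092, 0.012, -0.996, 1.518], [0.0, 0.0, 0.0, 1.0]]
pliers 0.76 [232.0, 200.0, 282.0, 275.0] 814 [256.3 240.9]
rest 0.85 [218.0, 127.0, 265.0, 172.0] 1189 [239.9 149.5]
rest 0.74 [143.0, 208.0, 188.0, 243.0] 1026 [165.  225.4]
rest 0.64 [239.0, 211.0, 262.0, 278.0] 206 [250.2 246.6]
rest 0.59 [236.0, 220.0, 292.0, 283.0] 1657 [263.5 252.5]
rest 0.56 [183.0, 285.0, 222.0, 331.0] 1170 [200.3 305.7]
turntable 0.56 [368.0, 198.0, 439.0, 271.0] 4101 [404.7 233.9]
clip_centre 0.48 [491.0, 204.0, 528.0, 231.0] 659 [508.1 216.8]
handle_left 0.69 [235.0, 217.0, 290.0, 283.0] 1588 [264.1 252.3]
handle_left 0.58 [236.0, 206.0, 258.0, 281.0] 310 [250.9 248.4]
handle_right 0.68 [247.0, 200.0, 284.0, 269.0] 346 [262.7 236.8]
figurine 0.89 [492.0, 204.0, 530.0, 233.0] 670 [508.2 216.7]
candlestick 0.7 [142.0, 209.0, 186.0, 241.0] 1085 [165.2 224.9]
wax_pot 0.59 [311.0, 137.0, 350.0, 178.0] 1262 [326.9 156.5]
hammer 0.87 [124
[... 496 characters left out ...]
1278 [206.  287.4]
rest 0.63 [292.0, 391.0, 349.0, 434.0] 2221 [320.4 413.4]
turntable 0.67 [340.0, 194.0, 412.0, 244.0] 2898 [375.6 217. ]
handle_left 0.82 [248.0, 299.0, 338.0, 328.0] 612 [299.7 312.9]
handle_right 0.62 [254.0, 291.0, 339.0, 305.0] 478 [305.4 298.2]
handle_right 0.43 [249.0, 299.0, 338.0, 324.0] 560 [295.6 311.9]
figurine 0.73 [399.0, 132.0, 419.0, 181.0] 576 [407.9 157.3]
figurine 0.22 [219.0, 429.0, 287.0, 478.0] 1428 [247.1 461. ]
candlestick 0.78 [183.0, 342.0, 235.0, 408.0] 2119 [209.7 374.5]
wax_pot 0.6 [255.0, 216.0, 292.0, 252.0] 1113 [272.7 233.6]
hammer 0.75 [251.0, 301.0, 337.0, 327.0] 566 [297.5 312.4]
hammer 0.71 [219.0, 432.0, 285.0, 478.0] 1396 [247.3 461.8]
```

View pics/top0.png

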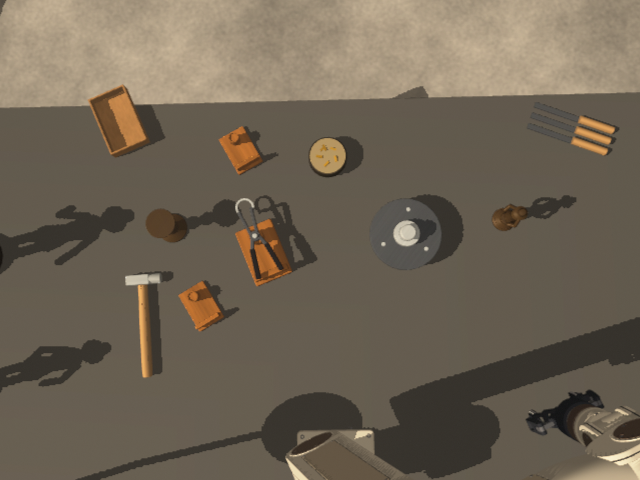

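View pics/side0.png

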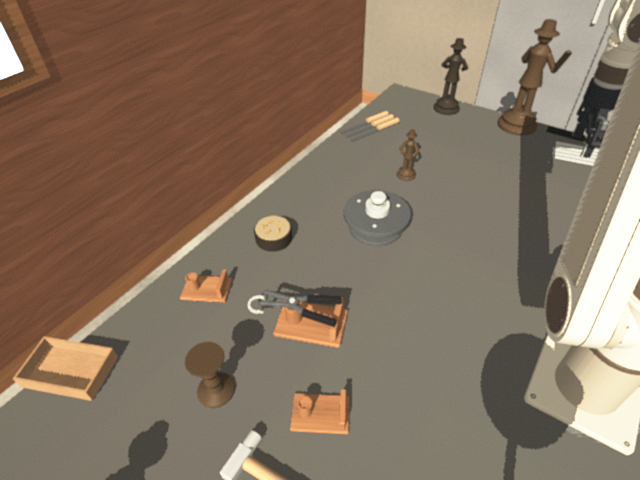

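The top view shows the pliers on the larger rest: pivot near (255,237), clip near (245,207), handles running to about (258,275) and (281,267). The turntable spindle is near (406,233). The two smaller rests hold nothing. In the side view the pliers' pivot is near (294,299) and the spindle near (377,203).

Run:
```python
from h import *
t=pickle.load(open("top.pkl","rb")); s=pickle.load(open("side.pkl","rb"))
a=cv2.resize(t["image"][192:292,222:302],None,fx=5,fy=5,interpolation=cv2.INTER_CUBIC)
b=cv2.resize(s["image"][280:360,240:360],None,fx=5,fy=5,interpolation=cv2.INTER_CUBIC)[:, :]
c=cv2.resize(t["image"][210:260,380:430],None,fx=6,fy=6,interpolation=cv2.INTER_CUBIC)
im=np.zeros((560,800,3),np.uint8); im[:500,:400]=a; im[:300,400:700]=c
im[310:560,400:775]=cv2.resize(b,(375,250))
cv2.imwrite("pics/crop1.png",im[:,:,::-1])
for n,z in (((255,237),.074),((245,207),.041),((406,233),.112)): print(n,onz(t,*n,z))
print(onz(s,377,196,.112))
print({k:np.round(v,3).tolist() for k,v in get_obs().items()})
```

```text
(255, 237) [0.58210459 0.18749261 0.074     ]
(245, 207) [0.66207342 0.2160314  0.041     ]
(406, 233) [ 0.58049884 -0.18156345  0.112     ]
[ 0.58384048 -0.17866612  0.112     ]
{'clock': 1.1, 'joint_pos': [-1.17, 0.241, 0.005, 1.335, -0.0, 1.571], 'joint_vel': [-0.001, 0.002, 0.001, 0.001, 0.002, -0.0], 'tau': [0.001, -37.222, 25.27, 0.001, 0.0, -0.0], 'eef_pos': [0.195, -0.46, 0.231], 'tool_rot': [0.98, 0.199, -0.0, -0.0], 'ft_force': [-0.339, -0.081, -0.483], 'ft_torque': [-0.044, -0.045, -0.031], 'grasp_force': 0.0, 'grip_width': 0.085}
```

View pics/crop1.png

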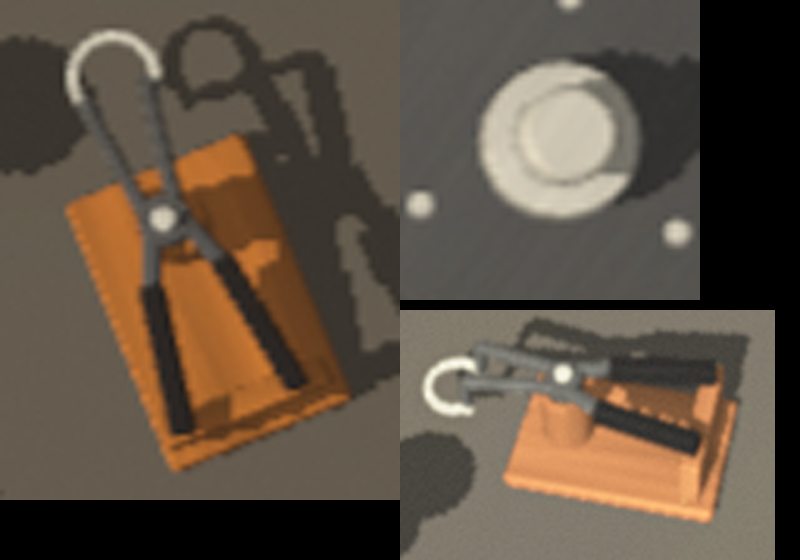

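Run:
```python
from h import *
t=pickle.load(open("top.pkl","rb")); s=pickle.load(open("side.pkl","rb"))
f=lambda x,y:(222+x/5-.4,192+y/5-.4)
piv=onz(t,*f(162,217),.076); cl=onz(t,*f(113,77),.041)
h1=onz(t,*f(182,433),.074);h2=onz(t,*f(298,387),.074); hm=(h1+h2)/2
ys=onz(s,240+163/3.125-.4,280+63/3.125-.4,.076)
print(piv,ys,cl,h1,h2)
for a,b in((piv,cl),(hm,piv),(hm,cl)): d=b-a; print(np.degrees(np.arctan2(d[1],d[0])),np.hypot(*d[:2]))
print(onz(t,380+167/6-.4,210+134/6-.4,.112))
from scipy.spatial.transform import Rotation as R
print(R.from_quat(get_obs()["tool_rot"]).as_matrix().round(3))
for c in (t,s):
  for q in ("pliers","turntable"):
    pass
```

```text
[0.58696547 0.18968006 0.076     ] [0.58581304 0.19117213 0.076     ] [0.66212036 0.21807258 0.041     ] [0.48007435 0.18125458 0.074     ] [0.5014743  0.12368176 0.074     ]
20.695898983830048 0.08033923690485391
21.149141407966255 0.10313806504073937
20.95068021644758 0.1834758889214219
[ 0.58300132 -0.18510006  0.112     ]
[[ 0.921  0.39  -0.   ]
 [ 0.39  -0.921  0.   ]
 [-0.    -0.    -1.   ]]
```

Call:
{"method": "drive_tool", "body": {
  "increments": [
    [[18,34,0],[0,0,-1],1],
    [[18,34,0],[0,0,-1],1],
    [[18,34,0],[0,0,0],1],
    [[18,34,0],[0,0,0],1],
    [[18,34,0],[0,0,0],1],
    [[18,34,0],[0,0,0],1],
    [[18,34,0],[0,0,0],1],
    [[18,34,0],[0,0,0],1]
  ]
}}

```text
clock: 1.77
eef_pos: [0.3396, -0.1867, 0.2316]
tool_rot: [0.983, 0.182, 0.0, 0.0]
ft_force: [1.2, -0.5, -0.3]
grip_width: 0.0855
grasp_force: 0.0
```

Call:
{"method": "drive_tool", "body": {
  "increments": [
    [[18,34,0],[0,0,0],1],
    [[18,34,0],[0,0,0],1],
    [[18,34,0],[0,0,0],1],
    [[18,34,0],[0,0,0],1],
    [[18,34,0],[0,0,0],1],
    [[18,34,0],[0,0,0],1],
    [[18,34,0],[0,0,0],1],
    [[18,34,-10],[0,0,0],1]
  ]
}}

```text
clock: 2.43
eef_pos: [0.4849, 0.0858, 0.2231]
tool_rot: [0.983, 0.182, 0.002, 0.0]
ft_force: [0.4, -0.3, -0.1]
grip_width: 0.0851
grasp_force: 0.0
```

Call:
{"method": "drive_tool", "body": {
  "increments": [
    [[18,34,-20],[0,0,0],1],
    [[18,34,-20],[0,0,0],1],
    [[16,18,-20],[0,0,0],1],
    [[0,0,0],[0,0,0],1]
  ]
}}

```text
clock: 2.77
eef_pos: [0.5336, 0.1703, 0.1577]
tool_rot: [0.983, 0.184, -0.003, -0.0]
ft_force: [-0.1, 0.1, -0.1]
grip_width: 0.0855
grasp_force: 0.0
```

Look with the wrist camera before going down.

```bash
cat >> h.py <<'E'
def wray(c,u,v):
    K,V=c["K"],c["view"]; x,y=(u-K[0,2])/K[0,0],(v-K[1,2])/K[1,1]; th=np.hypot(x,y)
    d=np.array([np.sin(th)*x/max(th,1e-9),np.sin(th)*y/max(th,1e-9),np.cos(th)])
    R=V[:3,:3]; return -R.T@V[:3,3], R.T@d
def wonz(c,u,v,z):
    o,d=wray(c,u,v); return o+d*(z-o[2])/d[2]
def wproj(c,p):
    q=(c["view"]@np.append(p,1))[:3]; r=np.hypot(q[0],q[1]); th=np.arctan2(r,q[2]); K=c["K"]
    return np.array([K[0,2]+K[0,0]*th*q[0]/r,K[1,2]+K[1,1]*th*q[1]/r])
def pl(pts,piv,yaw):
    c,s=np.cos(yaw),np.sin(yaw); return [np.array(piv)+np.array([c*x-s*y,s*x+c*y,z]) for x,y,z in pts]
E
python3 - <<'E'
from h import *
c=camera("wrist"); pickle.dump(c,open("w1.pkl","wb"))
im=c["image"][:,:,::-1].copy()
for p in pl([(0,0,9),(74,0,-24),(-55,29,9),(-55,-29,9),(-55,0,9)],(.586,.190,.065),np.radians(21)):
    u=wproj(c,p); print(np.round(p,4),np.round(u,1)); cv2.drawMarker(im,tuple(int(round(x)) for x in u),(0,0,255),cv2.MARKER_CROSS,8,1)
print(c["K"].tolist(),np.round(c["view"],3).tolist())
cv2.imwrite("pics/w1.png",im)
E
```

```text
[0.586 0.19  9.065] [ 317.1 1281.3]
[ 69.671   26.7092 -23.935 ] [ 321.4 -351.3]
[-61.1536   7.5536   9.065 ] [ 70.7 702.4]
[-40.3683 -46.5941   9.065 ] [564.2 704.1]
[-50.7609 -19.5202   9.065 ] [317.3 757.3]
[[371.64829954431775, 0.0, 319.2320039827374], [0.0, 371.64829954431775, 235.79362115068284], [0.0, 0.0, 1.0]] [[0.362, -0.932, -0.001, -0.033], [-0.883, -0.343, 0.32, 0.511], [-0.299, -0.115, -0.947, 0.489], [0.0, 0.0, 0.0, 1.0]]
```

View pics/w1.png

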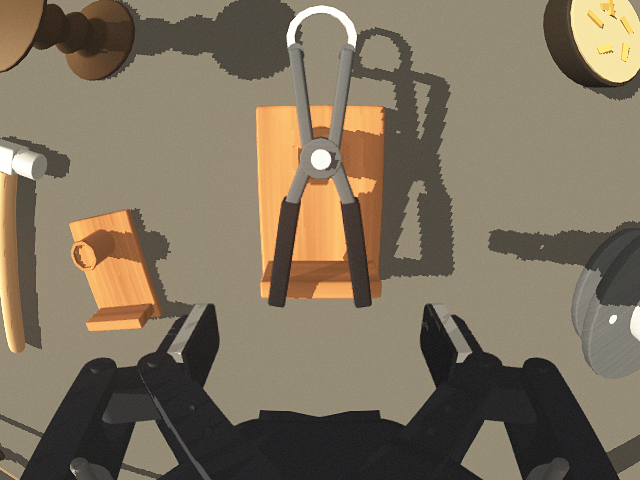

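Wrist view: pivot at (321,159), clip centre about (321,40), and the sleeves run from (291,202) and (349,202) to (278,306) and (362,306), almost symmetric about the tool.

Run:
```python
from h import *
c=pickle.load(open("w1.pkl","rb"))
P=[wonz(c,321,159,.076),wonz(c,321.5,40,.041),(wonz(c,278,306,.070)+wonz(c,362,306,.070))/2]
for p in P: print(p.round(4))
for a,b in((0,1),(2,0),(2,1)): d=P[b]-P[a]; print(np.degrees(np.arctan2(d[1],d[0])),np.hypot(*d[:2]))
o=get_obs(); print(o["eef_pos"],np.degrees(2*np.arctan2(o["tool_rot"][1],o["tool_rot"][0])))
```

```text
[0.5846 0.19   0.076 ]
[0.6589 0.2184 0.041 ]
[0.4881 0.1531 0.07  ]
20.88935055204114 0.0794926179267295
20.919929227936073 0.10332664639887851
20.90663315106974 0.18281925792709192
[0.53276516 0.16841917 0.15952772] 21.143165041549267
```

Call:
{"method": "drive_tool", "body": {
  "increments": [
    [[0,0,-30],[0,0,0],1],
    [[0,0,-30],[0,0,0],1],
    [[0,0,-30],[0,0,0],1],
    [[0,0,-18],[0,0,0],1],
    [[0,0,-10],[0,0,0],1],
    [[0,0,0],[0,0,0],1]
  ]
}}

```text
clock: 3.32
eef_pos: [0.532, 0.1656, 0.0435]
tool_rot: [0.983, 0.181, -0.002, 0.0]
ft_force: [-0.2, 0.1, 0.5]
grip_width: 0.0855
grasp_force: 0.0
```

Call:
{"method": "drive_tool", "body": {
  "increments": [
    [[0,0,0],[0,0,0],0.6],
    [[0,0,0],[0,0,0],0.3],
    [[0,0,0],[0,0,0],0.3],
    [[0,0,0],[0,0,0],0],
    [[0,0,0],[0,0,0],0],
    [[0,0,0],[0,0,0],0],
    [[0,0,0],[0,0,0],0]
  ]
}}

```text
clock: 3.9
eef_pos: [0.5341, 0.1678, 0.0487]
tool_rot: [0.983, 0.182, 0.001, -0.001]
ft_force: [-7.4, -0.1, 14.0]
grip_width: 0.0369
grasp_force: 59.2
```

Run:
```python
from h import *
for i in range(4):
    c=camera("wrist"); o=get_obs(); print(np.round(o["eef_pos"],4),o["grip_width"],o["ft_force"],o["grasp_force"],np.round(o["tool_rot"],4))
pickle.dump(c,open("w2.pkl","wb")); cv2.imwrite("pics/w2.png",c["image"][:,:,::-1])
```

```text
[0.534  0.1678 0.0487] 0.03703722257311062 [-7.08729145 -0.86572351 12.99987087] 59.22770729055628 [ 9.832e-01  1.824e-01  1.400e-03 -8.000e-04]
[0.534  0.1678 0.0487] 0.03690164896882967 [-6.69768548 -0.73420723 13.93941038] 59.22520377673209 [ 9.832e-01  1.824e-01  1.400e-03 -8.000e-04]
[0.534  0.1678 0.0487] 0.03739068443264605 [-7.20764123 -1.10449166 13.52660561] 59.22504996880889 [ 9.832e-01  1.824e-01  1.500e-03 -8.000e-04]
[0.5341 0.1678 0.0487] 0.037208673277533466 [-6.7909533  -0.7708029  12.95424553] 59.22375656431541 [ 9.832e-01  1.824e-01  1.500e-03 -8.000e-04]
```

View pics/w2.png

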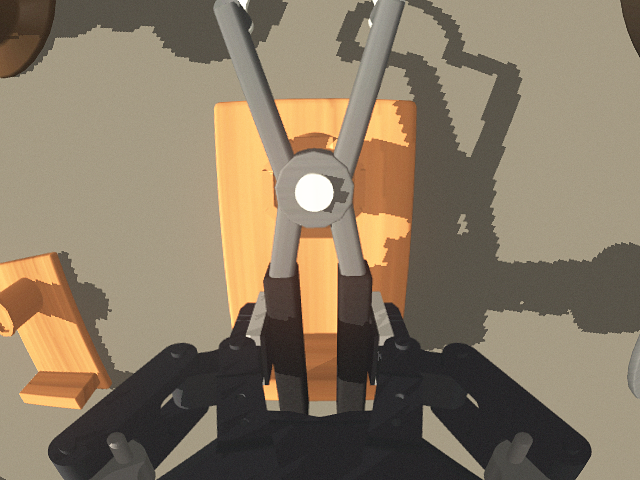

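The handles are squeezed between the pads and parallel; the pivot is at (314,192), still in its pocket. Next I lift straight up.

Call:
{"method": "drive_tool", "body": {
  "increments": [
    [[0,0,6],[0,0,0],0],
    [[0,0,8],[0,0,0],0],
    [[0,0,15],[0,0,0],0],
    [[0,0,25],[0,0,0],0],
    [[0,0,30],[0,0,0],0],
    [[0,0,30],[0,0,0],0],
    [[0,0,20],[0,0,0],0],
    [[0,0,0],[0,0,0],0]
  ]
}}

```text
clock: 4.77
eef_pos: [0.537, 0.1678, 0.1851]
tool_rot: [0.983, 0.182, 0.005, -0.001]
ft_force: [2.1, 0.0, -1.3]
grip_width: 0.0368
grasp_force: 60.0
```

Run:
```python
from h import *
for i in range(3):
    c=camera("wrist"); o=get_obs(); print(np.round(o["eef_pos"],4),o["grip_width"],o["ft_force"],o["ft_torque"],o["grasp_force"],np.round(o["tool_rot"],4))
pickle.dump(c,open("w3.pkl","wb")); s=camera("side"); pickle.dump(s,open("s3.pkl","wb")); t=camera("top"); pickle.dump(t,open("t3.pkl","wb"))
im=np.zeros((600,800,3),np.uint8); im[:360,:480]=cv2.resize(c["image"],(480,360))
im[:360,480:800]=cv2.resize(s["image"][190:340,220:353],(320,360)); 
im[360:600,:480]=cv2.resize(t["image"][180:280,200:400],(480,240)); cv2.imwrite("pics/c3.png",im[:,:,::-1])
```

```text
[0.5358 0.1675 0.1822] 0.03654972273277735 [ 0.27473778  0.77010557 -3.69412647] [-0.01140683  0.14459619  0.03662124] 59.98035705881193 [ 9.833e-01  1.818e-01  3.500e-03 -3.000e-04]
[0.5343 0.167  0.1798] 0.036761745972684855 [-1.10068115 -0.43086955 -3.67326425] [-0.06399347  0.1268608   0.02063724] 60.02335270517506 [ 0.9833  0.1819  0.0012 -0.    ]
[0.5332 0.1667 0.1782] 0.03689717377770907 [ 0.18863128  0.18495758 -3.59087888] [-0.09322892  0.11351753  0.00746111] 60.037055590655655 [ 9.833e-01  1.819e-01 -5.000e-04  1.000e-04]
```

View pics/c3.png

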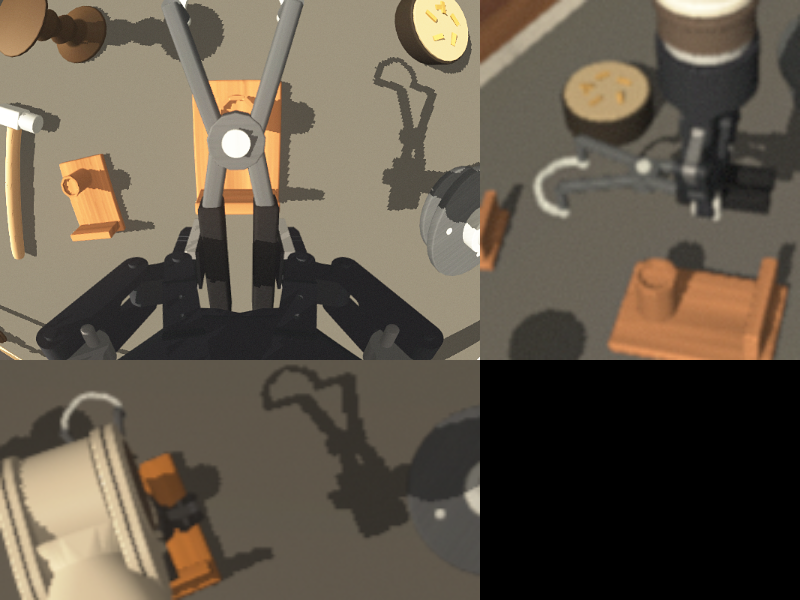

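The pliers are clear of the rest, with the spread clip hanging ahead. In the wrist crop the pivot has stayed where it was at the grasp. Next I carry them level to above the spindle.

Call:
{"method": "drive_tool", "body": {
  "increments": [
    [[-2,-12,0],[0,0,0],0],
    [[-6,-28,0],[0,0,0],0],
    [[-6,-36,0],[0,0,0],0],
    [[-6,-36,0],[0,0,0],0],
    [[-6,-36,0],[0,0,0],0],
    [[-6,-36,0],[0,0,0],0],
    [[-6,-36,0],[0,0,0],0],
    [[-6,-36,0],[0,0,0],0]
  ]
}}

```text
clock: 5.68
eef_pos: [0.4878, -0.0912, 0.1777]
tool_rot: [0.983, 0.182, -0.001, -0.0]
ft_force: [1.3, 0.9, -2.7]
grip_width: 0.0366
grasp_force: 60.0
```

Call:
{"method": "drive_tool", "body": {
  "increments": [
    [[-6,-36,0],[0,0,0],0],
    [[-6,-36,0],[0,0,0],0],
    [[-6,-36,0],[0,0,0],0],
    [[-3,-21,0],[0,0,0],0],
    [[0,-10,-5],[0,0,0],0],
    [[0,0,-10],[0,0,0],0],
    [[0,0,-10],[0,0,0],0],
    [[0,0,0],[0,0,0],0]
  ]
}}

```text
clock: 6.35
eef_pos: [0.4665, -0.226, 0.1503]
tool_rot: [0.983, 0.182, -0.003, -0.002]
ft_force: [-1.5, 0.2, -3.3]
grip_width: 0.0367
grasp_force: 60.1
```

Call:
{"method": "drive_tool", "body": {
  "increments": [
    [[0,0,0],[0,0,0],0],
    [[0,0,0],[0,0,0],0],
    [[0,0,0],[0,0,0],0],
    [[0,0,0],[0,0,0],0],
    [[0,0,0],[0,0,0],0]
  ]
}}

```text
clock: 6.77
eef_pos: [0.4692, -0.2277, 0.1544]
tool_rot: [0.983, 0.182, 0.0, 0.0]
ft_force: [0.1, 0.4, -3.4]
grip_width: 0.0365
grasp_force: 60.1
```

Run:
```python
from h import *
s=camera("side"); t=camera("top"); w=camera("wrist"); o=get_obs(); print(np.round(o["eef_pos"],4),o["grip_width"],o["ft_force"],np.round(o["tool_rot"],4))
pickle.dump((s,t,w,o),open("p4.pkl","wb"))
im=np.zeros((600,800,3),np.uint8); 
im[:600,:400]=cv2.resize(s["image"][150:270,335:415],(400,600),interpolation=cv2.INTER_CUBIC)
im[:300,400:800]=cv2.resize(t["image"][190:265,360:460],(400,300),interpolation=cv2.INTER_CUBIC); 
im[300:600,400:800]=cv2.resize(w["image"],(400,300)); cv2.imwrite("pics/c4.png",im[:,:,::-1])
```

```text
[ 0.4689 -0.228   0.1541] 0.036914532474614827 [-0.70696101  0.51346276 -2.78695074] [9.833e-01 1.821e-01 2.000e-04 2.000e-04]
```

View pics/c4.png

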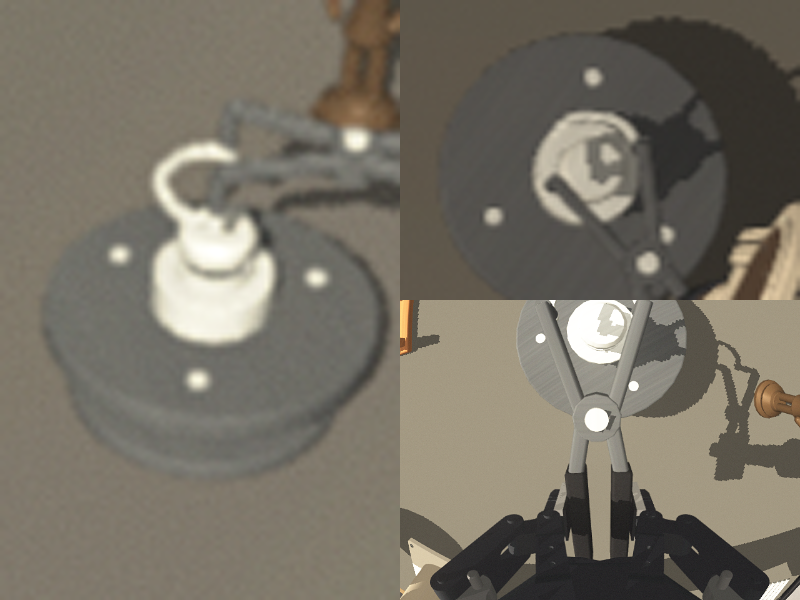

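Side crop: the spread clip is an arc spanning about x 155–240, y 142–215, just above and behind the spindle top at (215,235). In the top crop it lies over the white hub, with its tips at (553,185) and (642,148) and the pivot at (648,263). I'll fit these for precise offsets.

```bash
cat >> h.py <<'E'
from scipy.ndimage import map_coordinates
from scipy.optimize import minimize
def samp(g,c,x,y,r,z,ang,pj=proj):
    uv=np.array([pj(c,(x+r*np.cos(a),y+r*np.sin(a),z)) for a in ang]); return map_coordinates(g,[uv[:,1],uv[:,0]],order=1)
def best(f,x0,span,n=3):
    x0=np.array(x0,float)
    for k in range(n):
        G=np.stack(np.meshgrid(*[np.linspace(-s,s,9) for s in span],indexing='ij'),-1).reshape(-1,len(span))+x0
        v=[f(p) for p in G]; x0=G[int(np.argmax(v))]; span=[s/3 for s in span]
    return x0,max(v)
gray=lambda c: cv2.GaussianBlur(c["image"],(0,0),.7).astype(float).mean(2)
E
cat > fit.py <<'E'
from h import *
def table(c,a=np.linspace(0,2*np.pi,60,endpoint=False)):
    g=gray(c)
    hub=lambda p: (samp(g,c,*p,.030,.084,a)-samp(g,c,*p,.0345,.084,a)).mean()
    dis=lambda p: abs(np.median(samp(g,c,*p,.087,.060,a)-samp(g,c,*p,.094,.060,a)))
    return best(hub,(.583,-.182),(.01,.01)),best(dis,(.583,-.182),(.01,.01))
def ring(c,x0,yaw,z,free=False):
    g=gray(c); a=yaw+np.radians(np.linspace(-100,100,60))
    f=lambda p:(np.minimum(samp(g,c,p[0],p[1],.0265,p[2] if free else z,a),215)-.5*samp(g,c,p[0],p[1],.0215,p[2] if free else z,a)-.5*samp(g,c,p[0],p[1],.032,p[2] if free else z,a)).mean()
    return best(f,(*x0,z) if free else x0,(.012,.012,.01) if free else (.012,.012))
E
python3 - <<'E'
from fit import *
s,t,w,o=pickle.load(open("p4.pkl","rb"))
for n in("top","side"): print(n,table(pickle.load(open(n+".pkl","rb"))))
E=o["eef_pos"]; yaw=np.radians(21); z=E[2]-.0097; d=np.array([np.cos(yaw),np.sin(yaw)]); l=np.array([-d[1],d[0]])
pred=E[:2]+.1235*d+.0023*l; print("pred",pred,z)
print("side ring",ring(s,pred,yaw,z),ring(s,pred,yaw,z,True))
from scipy.optimize import least_squares
def cap(c,u,v):
    g=c["image"].min(2)[v-9:v+10,u-9:u+10]>165; n,lab,st,ce=cv2.connectedComponentsWithStats(g.astype(np.uint8)); k=lab[9,9]; return ce[k]+[u-9,v-9],st[k,4]
ps,_=cap(s,406,178); pt,_=cap(t,422,255); m=w["image"].min(2)[170:215,290:340]>200; v,u=np.nonzero(m); pw=np.array([u.mean()+290,v.mean()+170]); print(ps,pt,pw,m.sum())
f=lambda p:np.r_[(proj(s,p)-ps)/.45,(proj(t,p)-pt)/.6,(wproj(w,p)-pw)/.37*.5]
r=least_squares(f,[.52,-.2,.17]); print("cap",r.x,r.fun.round(2)); q=r.x[:2]-E[:2]; print("cap in tool",q@d,q@l,r.x[2]-E[2])
for c,p,k in((s,ps,onz),(t,pt,onz),(w,pw,wonz)):
    q=k(c,*p,E[2]+.0163+.010); print(q,(q[:2]-E[:2])@d,(q[:2]-E[:2])@l)
E
```

```text
top ((array([ 0.583     , -0.18561111]), np.float64(63.804957213940874)), (array([ 0.58188889, -0.18505556]), np.float64(2.9075479280281513)))
side ((array([ 0.58244444, -0.18144444]), np.float64(37.06641372336204)), (array([ 0.58133333, -0.17616667]), np.float64(6.351199288976439)))
pred [ 0.58332722 -0.181546  ] 0.14444451863135865
side ring (array([ 0.58466055, -0.175546  ]), np.float64(40.74332826873285)) (array([ 0.58099388, -0.168546  ,  0.15055563]), np.float64(41.109030169990106))
[405.75  177.375] [421.5 255.5] [314.13656388 191.20176211] 1135
cap [ 0.52142838 -0.20505837  0.18056368] [ 1.86 -0.4  -0.75  0.65  0.07 -0.45]
cap in tool 0.05728637657547148 0.0025318807588496223 0.026419156641203367
[ 0.52288162 -0.20345123  0.18044452] 0.059219041830517155 0.003511473766926433
[ 0.52230629 -0.20613421  0.18044452] 0.057720430445150024 0.0012128765419594963
[ 0.52129774 -0.20508804  0.18044452] 0.05715377847147268 0.0025509958897120683
```

Call:
{"method": "drive_tool", "body": {
  "increments": [
    [[-2,-5,0],[0,0,0],0],
    [[0,0,-8],[0,0,0],0],
    [[0,0,-8],[0,0,0],0],
    [[0,0,-3],[0,0,0],0],
    [[0,0,0],[0,0,0],0],
    [[0,0,0],[0,0,0],0],
    [[0,0,0],[0,0,0],0],
    [[0,0,0],[0,0,0],0]
  ]
}}

```text
clock: 7.58
eef_pos: [0.4669, -0.2331, 0.1351]
tool_rot: [0.983, 0.182, 0.0, 0.0]
ft_force: [0.7, -0.9, -3.9]
grip_width: 0.037
grasp_force: 60.1
```

```bash
cat > look.py <<'E'
from fit import *
import sys
k=sys.argv[1]
s=camera("side"); t=camera("top"); w=camera("wrist"); o=get_obs(); print(np.round(o["eef_pos"],4),o["grip_width"],o["ft_force"],np.round(o["tool_rot"],4))
pickle.dump((s,t,w,o),open(f"p{k}.pkl","wb"))
E=o["eef_pos"]; yaw=np.radians(21.5); z=E[2]-.0097; d=np.array([np.cos(yaw),np.sin(yaw)]); l=np.array([-d[1],d[0]])
sp=np.array([.5824,-.1814])
p,_=ring(s,E[:2]+.1245*d+.003*l,yaw,z); print("side ring-spindle mm",(p-sp)*1e3,z)
im=np.zeros((600,800,3),np.uint8)
def ov(c,u0,v0,wd,ht,f,sp,clip):
    b=cv2.resize(c["image"][v0:v0+ht,u0:u0+wd],None,fx=f,fy=f,interpolation=cv2.INTER_CUBIC)
    for (x,y),r,zz,col in ((sp,.020,.107,(255,0,0)),(sp,.032,.084,(0,255,0)),(clip,.029,z,(255,0,255)),(clip,.024,z,(255,255,0))):
        q=np.array([proj(c,(x+r*np.cos(a),y+r*np.sin(a),zz)) for a in np.linspace(0,6.28,50)]); q=((q-[u0,v0]+.5)*f).astype(int); cv2.polylines(b,[q],True,col,1)
    return b
im[:600,:400]=ov(s,350,170,50,75,8,sp,p)
im[:600,400:]=ov(t,385,205,50,75,8,(.583,-.1856),(p-sp)+(.583,-.1856))
cv2.imwrite(f"pics/c{k}.png",im[:,:,::-1])
E
python3 look.py 5
```

```text
[ 0.4669 -0.2331  0.1352] 0.03667806434907197 [ 1.06227144 -0.11040337 -3.01398823] [9.833e-01 1.820e-01 3.000e-04 2.000e-04]
side ring-spindle mm [-0.10364449  1.06766444] 0.12546358393035723
```

View pics/c5.png

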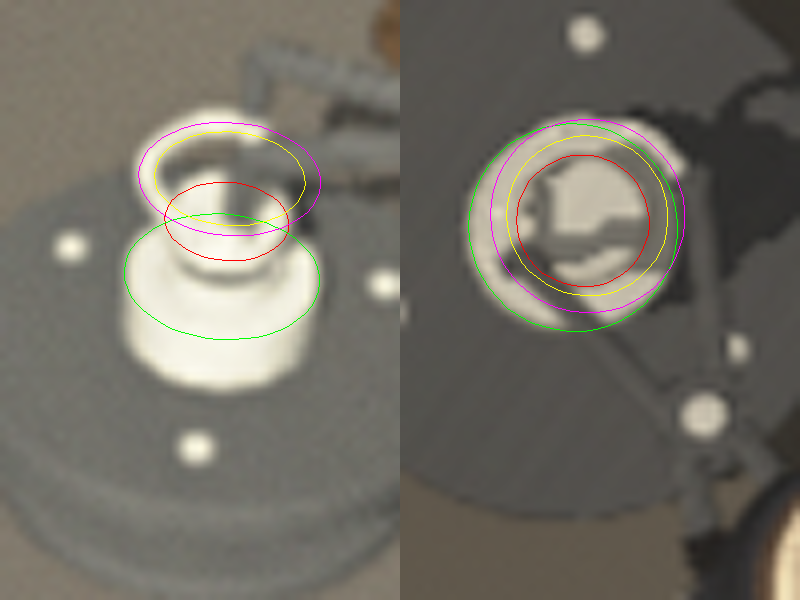

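```bash
cat > fit2.py <<'E'
from fit import *
A=np.linspace(0,2*np.pi,72,endpoint=False)
def hullmask(c,p,box,f=6,pj=proj):
    u0,v0,w,h=box; m=np.zeros((h*f,w*f),np.uint8)
    for parts in ([(.032,.060),(.032,.084)],[(.020,.084),(.020,.110),(.018,.112)]):
        q=np.array([proj(c,(p[0]+r*np.cos(a),p[1]+r*np.sin(a),z)) for r,z in parts for a in A])
        q=((q-[u0,v0]+.5)*f*16).astype(np.int32); cv2.fillConvexPoly(m,cv2.convexHull(q),1,shift=4)
    return cv2.resize(m.astype(np.float32),(w,h),interpolation=cv2.INTER_AREA)
def spindle(c,box):
    u0,v0,w,h=box; g=c["image"].astype(float).min(2)[v0:v0+h,u0:u0+w]
    # soft white fraction, only edge between dark disc (~75) and white
    a=np.clip((g-90)/70,0,1)
    f=lambda p:-abs(hullmask(c,p,box)-a).sum()
    return best(f,(.582,-.181),(.012,.012))
def ring2(c,c0,x0,yaw,z):
    g=gray(c); g0=gray(c0); rel=np.radians(np.linspace(-125,125,100)); a=yaw+rel
    ok=lambda r:samp(g0,c0,*x0,r,z,a)<140
    k=ok(.034)&ok(.029)&ok(.0265)&ok(.023); a=a[k]
    print("angles used",np.degrees(rel[k]).round()[[0,-1]],k.sum())
    def f(p):
        S=lambda r,zz:samp(g,c,p[0],p[1],r,zz,a)
        return (S(.0265,z)-.5*S(.0215,z)-.5*S(.0315,z)).mean()
    return best(f,x0,(.010,.010))
E
cat > run2.py <<'E'
from fit2 import *
import sys
s,t,w,o=pickle.load(open(f"p{sys.argv[1]}.pkl","rb")); s0=pickle.load(open("side.pkl","rb")); t0=pickle.load(open("top.pkl","rb"))
E=o["eef_pos"]; yaw=np.radians(21.5); z=E[2]-.0097; d=np.array([np.cos(yaw),np.sin(yaw)]); l=np.array([-d[1],d[0]])
S=spindle(s0,(352,185,48,45)); T=spindle(t0,(388,210,40,45)); print("spindle side",S,"top",T)
x0=E[:2]+.1245*d+.003*l; print("pred",x0)
for zz in (z-.003,z,z+.003):
    R=ring2(s,s0,x0,yaw,zz); print(zz,"side ring-sp mm",R,(R[0]-S[0])*1e3)
u,v=np.nonzero(t["image"].min(2)[245:266,410:434].T>165); 
pt=np.array([u.mean()+410,v.mean()+245]); q=onz(t,*pt,E[2]+.026)[:2]
print("top cap",pt,len(u),q,"clip-sp",(q+.068*d-T[0])*1e3)
us=proj(s,(*(E[:2]+.057*d+.0025*l),E[2]+.026)).round().astype(int)
v,u=np.nonzero(s["image"].min(2)[us[1]-6:us[1]+7,us[0]-6:us[0]+7]>165); ps=us-6+[u.mean(),v.mean()]
q=onz(s,*ps,E[2]+.026)[:2]; print("side cap",ps,len(u),q,"clip-sp",(q+.068*d-S[0])*1e3)
# wrist: cap and prong edges -> yaw of pliers wrt tool
g=gray(w)
for r in (0,20,40,60,80,100): print(r,g[r,215:420:5].astype(int).tolist())
E
python3 run2.py 5
```

```text
spindle side (array([ 0.584, -0.184]), np.float64(-406.6658728962498)) top (array([ 0.58366667, -0.18566667]), np.float64(-119.53888919353486))
pred [ 0.58162969 -0.18466567]
angles used [-125.   24.] 60
0.12246358393035722 side ring-sp mm (array([ 0.58412969, -0.18383234]), np.float64(38.18263807270782)) [0.12968885 0.16766444]
angles used [-125.   32.] 63
0.12546358393035723 side ring-sp mm (array([ 0.58246302, -0.180499  ]), np.float64(38.75308411617917)) [-1.53697782  3.50099777]
angles used [-125.   34.] 64
0.12846358393035723 side ring-sp mm (array([ 0.58079636, -0.17744345]), np.float64(39.02274910156903)) [-3.20364449  6.55655333]
top cap [422.5 256.8] 10 [ 0.52013036 -0.21135261] clip-sp [-0.26790784 -0.7638595 ]
side cap [406.625 183.125] 16 [ 0.52015989 -0.20781448] clip-sp [-0.57171706  1.10760446]
0 [150, 141, 147, 149, 147, 251, 254, 141, 145, 152, 149, 254, 254, 173, 209, 203, 216, 254, 254, 254, 254, 254, 254, 254, 254, 254, 242, 187, 254, 252, 82, 85, 254, 149, 158, 147, 129, 135, 141, 138, 142]
20 [145, 156, 147, 145, 140, 85, 55, 53, 153, 254, 254, 254, 171, 211, 2
[... 241 characters left out ...]
6, 210, 213, 211, 212, 209, 164, 199, 198, 200, 160, 155, 149, 140, 104, 80, 85, 84, 81, 80]
60 [147, 149, 151, 148, 154, 147, 144, 141, 85, 200, 254, 254, 254, 254, 254, 243, 212, 244, 244, 238, 232, 224, 211, 186, 143, 190, 205, 201, 201, 194, 164, 152, 149, 139, 92, 87, 86, 82, 81, 79, 79]
80 [147, 148, 145, 145, 148, 148, 149, 147, 144, 117, 71, 150, 217, 254, 254, 254, 254, 254, 254, 254, 254, 254, 254, 253, 253, 253, 254, 251, 133, 163, 152, 149, 139, 82, 83, 83, 82, 85, 83, 82, 80]
100 [147, 143, 139, 147, 143, 148, 145, 156, 147, 145, 144, 87, 118, 146, 152, 152, 151, 153, 150, 149, 150, 153, 154, 153, 147, 133, 96, 142, 160, 152, 146, 136, 84, 138, 142, 142, 139, 139, 142, 143, 141]
```

Run:
```python
from fit2 import *
s,t,w,o=pickle.load(open("p5.pkl","rb")); E=o["eef_pos"]; f=3
b=cv2.resize(w["image"][0:195,185:450],None,fx=f,fy=f,interpolation=cv2.INTER_CUBIC)
def dr(pts,col,cl=False):
    q=((np.array([wproj(w,p) for p in pts])-[185,0]+.5)*f).astype(int); cv2.polylines(b,[q],cl,col,1)
sp=(.5838,-.1848)
for r,z,c in ((.032,.084,(0,200,0)),(.020,.110,(255,0,0)),(.090,.060,(0,0,255))): dr([(sp[0]+r*np.cos(a),sp[1]+r*np.sin(a),z) for a in A],c,True)
y=np.radians(21); d=np.array([np.cos(y),np.sin(y)]); l=np.array([-d[1],d[0]]); cap=E[:2]+.057*d+.0025*l; y2=y
for y,c in ((np.radians(21),(255,0,255)),(np.radians(22.5),(0,255,255))):
    e=np.array([np.cos(y),np.sin(y)]); dr([(*(cap+k*e),E[2]+.0163) for k in np.linspace(-.06,.07,20)],c)
cv2.imwrite("pics/w5.png",b[:,:,::-1])
```

```text
(no output)
```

View pics/w5.png

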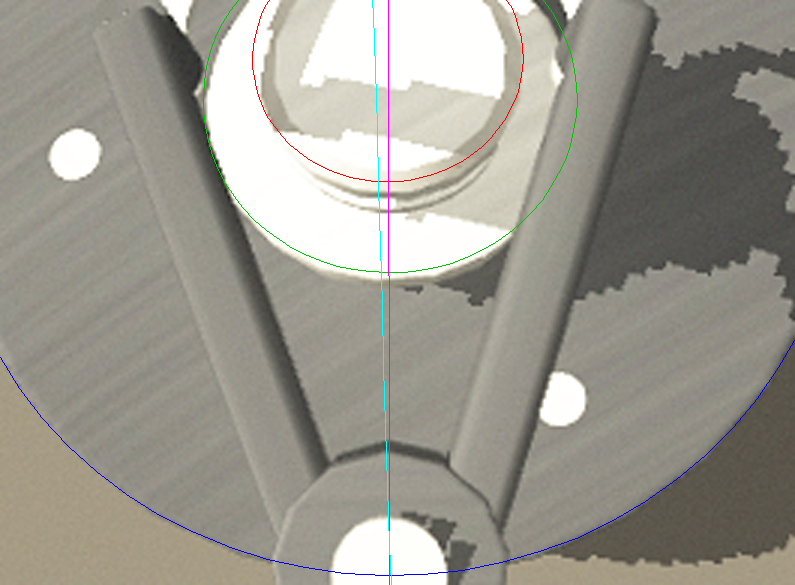

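The wrist crop shows the spindle centred at about u=388 between the prongs. The hub edge and disc match the overlay, and the pliers' axis is about 1° left of the tool axis. The clip is within about 1 mm of the spindle axis, so I'll make a small trim and then descend slowly, watching the force.

Call:
{"method": "drive_tool", "body": {
  "increments": [
    [[0.5,-0.5,0],[0,0,0],0],
    [[0,0,-4],[0,0,0],0],
    [[0,0,-4],[0,0,0],0],
    [[0,0,-4],[0,0,0],0],
    [[0,0,-4],[0,0,0],0],
    [[0,0,0],[0,0,0],0],
    [[0,0,0],[0,0,0],0]
  ]
}}

```text
clock: 8.32
eef_pos: [0.4668, -0.2333, 0.1183]
tool_rot: [0.983, 0.182, -0.001, -0.0]
ft_force: [-0.2, -0.6, -2.8]
grip_width: 0.0368
grasp_force: 60.1
```

Call:
{"method": "drive_tool", "body": {
  "increments": [
    [[0,0,-4],[0,0,0],0],
    [[0,0,-4],[0,0,0],0],
    [[0,0,-4],[0,0,0],0],
    [[0,0,0],[0,0,0],0],
    [[0,0,0],[0,0,0],0]
  ]
}}

```text
clock: 8.73
eef_pos: [0.4668, -0.2334, 0.1064]
tool_rot: [0.983, 0.182, -0.0, -0.0]
ft_force: [-1.0, -0.8, -3.4]
grip_width: 0.0369
grasp_force: 60.1
```

Run:
```python
from fit2 import *
s=camera("side"); t=camera("top"); w=camera("wrist"); o=get_obs(); pickle.dump((s,t,w,o),open("p6.pkl","wb")); E=o["eef_pos"]; print(E,o["ft_force"])
S=np.array([.584,-.184]); s0=pickle.load(open("side.pkl","rb"))
im=np.zeros((600,800,3),np.uint8)
for i,c in ((0,s),(300,s0)):
    im[i:i+300,:400]=cv2.resize(c["image"][183:228,350:410],(400,300),interpolation=cv2.INTER_CUBIC)
im[:300,400:]=cv2.resize(t["image"][212:251,381:433],(400,300),interpolation=cv2.INTER_CUBIC)
im[300:,400:]=cv2.resize(w["image"][0:150,215:415],(400,300),interpolation=cv2.INTER_CUBIC)
cv2.imwrite("pics/c6.png",im[:,:,::-1])
```

```text
[ 0.467318   -0.23361498  0.10702109] [ 0.13418462  0.32322425 -2.93474962]
```

View pics/c6.png

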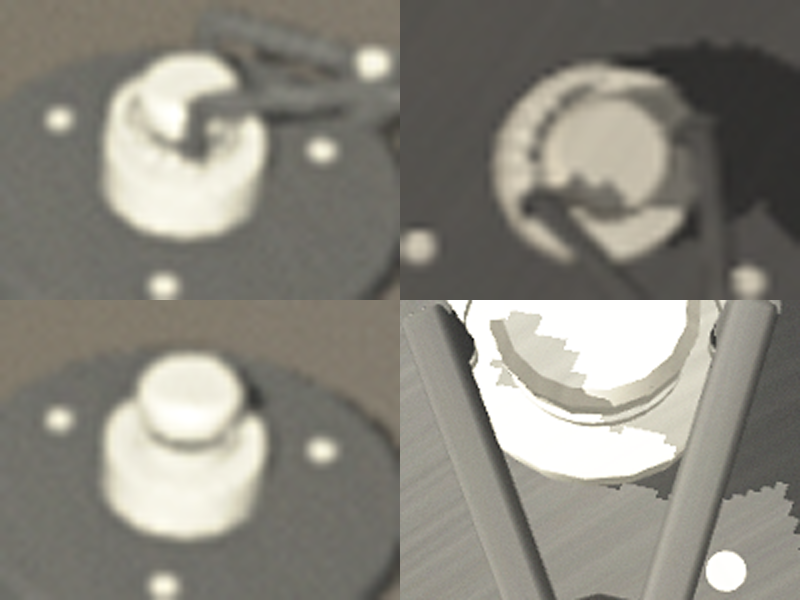

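```bash
python3 run2.py 6 | head -12
```

```text
spindle side (array([ 0.584, -0.184]), np.float64(-406.6658728962498)) top (array([ 0.58366667, -0.18566667]), np.float64(-119.53888919353486))
pred [ 0.58205548 -0.18519432]Traceback (most recent call last):
  File "run2.py", line 8, in <module>
    R=ring2(s,s0,x0,yaw,zz); print(zz,"side ring-sp mm",R,(R[0]-S[0])*1e3)
  File "fit2.py", line 19, in ring2
    print("angles used",np.degrees(rel[k]).round()[[0,-1]],k.sum())
                        ~~~~~~~~~~~~~~~~~~~~~~~~~~^^^^^^^^
IndexError: index 0 is out of bounds for axis 0 with size 0
```

The clip now rings the spindle and nothing is touching. In the side crop its arc passes left of the spindle at (130,100). In the wrist crop the tips at (465,345) and (715,340) straddle the spindle (490–700) evenly. I go down the last 1.5 mm and let it settle.

Call:
{"method": "drive_tool", "body": {
  "increments": [
    [[0,0,-1.5],[0,0,0],0],
    [[0,0,0],[0,0,0],0],
    [[0,0,0],[0,0,0],0],
    [[0,0,0],[0,0,0],0],
    [[0,0,0],[0,0,0],0],
    [[0,0,0],[0,0,0],0],
    [[0,0,0],[0,0,0],0],
    [[0,0,0],[0,0,0],0]
  ]
}}

```text
clock: 9.55
eef_pos: [0.4672, -0.2335, 0.1054]
tool_rot: [0.983, 0.182, 0.0, 0.0]
ft_force: [0.1, -0.5, -3.9]
grip_width: 0.0367
grasp_force: 60.1
```

Run:
```python
from fit2 import *
y=np.radians(22); d=np.array([np.cos(y),np.sin(y)])
for n in range(2):
    t=camera("top"); w=camera("wrist"); o=get_obs(); E=o["eef_pos"]; print(E.round(4),np.round(o["ft_force"],1),np.round(o["ft_torque"],2),o["grip_width"])
m=w["image"].min(2)[170:215,290:340]>200; v,u=np.nonzero(m); q=wonz(w,u.mean()+290,v.mean()+170,E[2]+.0264)[:2]
print("wrist cap->clip",q+.068*d, "spindle est (.583,-.185)")
c0=proj(t,(*q,E[2]+.0264)).round().astype(int); g=t["image"].min(2)[c0[1]-5:c0[1]+6,c0[0]-5:c0[0]+6]; v,u=np.nonzero(g>140)
q=onz(t,c0[0]-5+u.mean(),c0[1]-5+v.mean(),E[2]+.0264)[:2]; print("top clip-sp mm",(q+.068*d-[.5835,-.1857])*1e3,len(u))
```

```text
[ 0.4672 -0.2335  0.1054] [ 0.9  0.3 -3.8] [-0.04  0.1   0.02] 0.03696966122264602
[ 0.4672 -0.2335  0.1054] [ 0.7 -1.4 -2.2] [-0.04  0.09  0.02] 0.03713803347165642
wrist cap->clip [ 0.58262946 -0.18529014] spindle est (.583,-.185)
top clip-sp mm [ 0.32565118 -0.59420457] 18
```

Centred to within about 1 mm, and the force reading is just the pliers' weight, so I hand it in.

```bash
python3 -c "
from workcell import job_done; print(job_done())"
```

```text
the job is handed in; nothing more can be done
None
```

I handed the job in with the pliers held fully squeezed and the spread clip round the spindle at its groove, centred to about 1 mm and within about 1–2 mm of groove height by camera estimate; nothing was knocked over, and the force reading showed only the pliers' weight.

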